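# Load an optical cell into the photometer's track

### The arm

A 7-joint arm with a two-finger parallel gripper is mounted at the origin on the work surface. World frame = base frame: x ahead of the robot, y to its left, z up, the work surface at z = 0. Lengths are in m, angles in rad, forces in N, time in s.
With the tool pointing down it reaches from about 0.4 to 0.85 m from the base axis. Payload 10.4 kg.
Tool frame: the origin (TCP) lies on the centre line of the jaws, within the pads' length; the fingertips stand 17 mm ahead of it and the grasp point (between the pads) lies 2 mm behind it; z points along the fingers, x is the direction in which the jaws open and shut, and the axes are right-handed (so a half turn about z gives the same grasp; the last joint's range is limited). The gripper opens to 87 mm and grips with 3 to 60 N. Pads are 19 mm wide; open, the fingers measure 117 mm over their backs; the gripper's body (75 mm by 190 mm) begins 51 mm behind the grasp point.
Start: joints at [-1.283, 0.332, -0.065, 1.46, 0.022, 1.35, -0.088], TCP at [0.191, 0.595, 0.24] pointing down, gripper open.
Joint ranges: [-2.6, 2.6], [-0.5, 2.12], [-1.47, 1.34], [0.16, 2.42], [-1.27, 4.41], [0.06, 2.06], [-2.6, 2.6]. Speed limits (rad/s): [2.22, 2.22, 2.79, 2.79, 3.14, 3.14, 3.14].

### API

Orientations are given as a unit quaternion [x, y, z, w].
In Python, from plant import bot, snapshot gives the robot as it stands. The module is installed in compiled form; this text tells all that it offers.
- The arm moves only by the shell command python3 -m jog 'ROWS' [OPENING] [FORCE]. ROWS is JSON, a list that holds one entry, the list of rows, each a list of 6 numbers: the shift along the tool's x, y, z in units of 40 mm (1.0 is 40 mm), then the turn, a rotation vector about the tool's x, y, z in units of 6 degrees (1.0 is 6 degrees). In form: [[[x, y, z, rx, ry, rz], ...]]. A call has 1 to 12 rows; each row shifts and turns the pose as measured when the row begins, along the tool's axes as they then stand; what a row does not reach is not made up. A row lasts 1/12 s, in which the tool goes at most 41.7 mm and 7.16 degrees, less where a joint would pass 70% of its speed; a pose out of reach is approached as far as the arm can. A call with a number of a shift or a turn outside -1 to 1 is refused whole. A call with a gripper value outside its range is refused whole. OPENING is the opening, from 0 (shut) to 1 (fully open), set as the call begins (- or left out, the last holds). The fingers move at their own pace and stop on an object; FORCE is the grip in N (left out, the last holds). Time passes only in rows, so rows that do not move let the fingers close. It gives the time, the measured TCP pose, the force and the opening at its end, in the units of the state.
- bot.read_state(): the state, without advancing time (a new reading comes with each control period).
- snapshot(name): name is "scene" or "top"; returns a dict with "color" (420x560x3 uint8, blue, green, red), "fov_y" (degrees; the focal length in pixels is half the picture's height over the tangent of half this angle, whatever the lens; pixels are square), "cx", "cy" (the principal point, pixels), "world_from_camera" (4x4, takes a point from camera to world coordinates). Camera axes: x right, y up, looking along -z (the intrinsics and any distortion apply to the point x, -y, -z); pixel columns grow to the right and rows downward; lengths in m; the calibration is good to about 2 mm. A picture is of the moment at which its call begins. There is no depth.
- bot.sign_off(): hands the job in, once; it reports no verdict.
The state is a dict: "time_s": time; "joints": joint angles; "joint_vel": joint speeds; "effort": joint torques, N m; "position": TCP position; "orientation": TCP orientation; "ft_force": force on the tool from outside, world axes, zero at the start; "ft_torque": the same for the moment, N m; "gripper_width": finger opening in m.
Only numpy, scipy, OpenCV 4.12 (cv2) and the standard library are available. Lean on these libraries where they do the work, as an engineer would, in place of code of your own. Each camera call takes 0.05 s, during which the arm holds its last target. There are 200 camera calls.

### The job

Stand the optical cell in the photometer's track with its two clear faces towards the lamp and the detector, then slide it along the track until it is pressed lightly but surely against the stop bar, and let go so that it stays there, upright and touching the bar. Glass is delicate: hold the cell only by its two frosted sides, keep the robot off the clear panes, never push the cell hard against the instrument, and leave the jar, the bottle and the flask where they are.

Things in the scene. Friction and masses are not known exactly. Their poses are not given: they have to be found in the camera images.
- cell_mid (a point): Centre (half-way up, 35 mm above the underside) of the loose upright optical cell, 70 mm high, about 0.16 kg. x axis: through its two opaque white frosted sides, 36 mm apart and 36 mm wide, the sides to grip, 12 to 62 mm above the underside. y axis: through its two clear panes. z is up. A half turn makes no difference.
- cell: The same cell; origin at the centre of its underside, same axes. Black square foot 40 x 40 mm, 12 mm high; body 36 x 36 mm above it up to 64 mm, its top a white bridge 18 mm wide from one frosted side to the other with a round black stopper. It waits on a black rubber pad 110 x 110 x 5 mm.
- cell_panes: The two clear panes, fixed between the frosted sides, 34 mm apart over their outsides; origin at the centre of the cell's underside, axes as the cell's. The robot must not touch them.
- photometer: Fixed instrument on a grey base plate 200 (x) x 220 (y) x 12 mm; origin under the plate's centre. White lamp housing (+y side) and black detector housing (-y side), each 75 (x) x 46 (y) mm, up to 90 mm above the bench, centred 20 mm to +x of the origin; their short dark barrels face each other, ends 92 mm apart, and the light runs between them along y.
- beam (a point): Point on the bed of the aluminium track, straight under the light path, midway between lamp and detector, 16 mm above the bench. y: along the light path, +y to the lamp. x: along the track. Two rails 10 mm high, 42 mm apart inside, run from x = -50 to +45 mm; from -50 to -90 mm they flare into an open mouth, 67 mm wide inside at its end. The stop is at the +x end.
- stop_block: Fixed steel block 18 (x) x 36 (y) x 16 mm, origin on the bed, across the +x end of the track. A rigid bar (end: stop_tip) 14 mm wide, 1 to 11 mm above the bed, juts to the mouth and stops the cell's foot. Its setting changes each time and is not measured; feel for it: it stops the cell's centre 51 to 73 mm before this origin. 2 to 10 N on it is plenty; over 18 N breaks it (30 N on the bed).
- jar: Small amber glass jar, 40 mm in diameter, 45 mm high, near the pad; origin at the centre of its underside. To be left alone.
- reagent: White plastic bottle, 44 mm in diameter, 85 mm high; origin at the centre of its underside. To be left alone.
- flask: Dark steel drinking flask, 68 mm in diameter, 190 mm high; origin at the centre of its underside. To be left alone.
There are look-alikes about, which are no part of the job. What is shaped like the cell but pink or yellow is not meant.

How it is judged:
On the way, in this order (a step that is already met when the one before it is completed fails the run):
1. the cell stands upright on the bed of the track, clear faces along the light path (y of cell_mid in the frame of beam between -0.003 and 0.003 m and z of cell_mid in the frame of beam between 0.032 and 0.038 m and angle between the y axis of cell_mid and the y axis of beam, either way round below 0.08 rad and angle between cell_mid's own z axis and vertical below 0.06 rad and x of cell_mid in the frame of beam between -0.085 and 0.016 m), for 0.2 s.
2. standing so, the cell is pressed against the stop bar with at least 1.5 N for 0.2 s (y of cell_mid in the frame of beam between -0.003 and 0.003 m and z of cell_mid in the frame of beam between 0.032 and 0.038 m and angle between the y axis of cell_mid and the y axis of beam, either way round below 0.08 rad and angle between cell_mid's own z axis and vertical below 0.06 rad and contact force between cell and stop_block above 1.5 N), for 0.2 s.
At the end, for the whole second after the job is handed in: The cell stands upright (within 0.06 rad) on the track's bed between the rails (centre within 3 mm of the track's middle line, height within 3 mm), its clear faces square to the light path within 0.08 rad, its foot against the stop bar (gap under 2.5 mm), released and at rest (y of cell_mid in the frame of beam between -0.003 and 0.003 m and z of cell_mid in the frame of beam between 0.032 and 0.038 m and angle between the y axis of cell_mid and the y axis of beam, either way round below 0.08 rad and angle between cell_mid's own z axis and vertical below 0.06 rad and x of cell_mid in the frame of stop_tip between -0.0225 and -0.018 m and linear speed of cell below 0.01 m/s and contact force between cell and the fingers below 0.05 N); the robot touches nothing.
It fails at once if the cell is pushed against the stop with more than 18 N (contact force between cell and stop_block above 18 N).
It fails at once if the cell is pushed against any part of the instrument, its bed included, with more than 30 N (contact force between cell and photometer above 30 N).
It fails at once if the robot touches the clear panes (contact force between cell_panes and the fingers above 0.5 N or contact force between cell_panes and the arm above 0.5 N).
It fails at once if the jar, the bottle or the flask is moved by more than 15 mm (distance of any of jar, reagent, flask from where it was at the start of the episode above 0.015 m).
It also fails if it takes over 53 s, if anything falls off the work surface, if the arm or the gripper's body presses on something with over 40 N, if the wrist force passes 120 N, or if a joint passes its speed limit or range.

## Working session

There is one attempt and no reset: what is moved stays moved. The work goes in short steps, Python scripts to look and compute and a shell command to move; the robot and the scene stay as the last step left them, time stands still between calls to the robot, and variables do not carry over. Pictures are saved under pics/ and viewed, about 8 in all and at most 12, crops included, and the job is handed in when it is done.

```bash
mkdir -p pics; python3 - <<'E'
from plant import bot, snapshot
import cv2,numpy as np
for n in("scene","top"):
    s=snapshot(n); cv2.imwrite(f"pics/{n}0.png",s["color"]); print(n,{k:v for k,v in s.items() if k!="color"})
print(bot.read_state())
E
```

```text
scene {'fov_y': 55.48290288719086, 'cx': 277.62525904617644, 'cy': 213.3201376860206, 'world_from_camera': array([[-0.34244906, -0.68131609,  0.64694438,  1.24508496],
       [ 0.93948782, -0.24131656,  0.24316445,  0.16554645],
       [-0.00955346,  0.6910678 ,  0.7227268 ,  0.83614255],
       [ 0.        ,  0.        ,  0.        ,  1.        ]])}
top {'fov_y': 51.55678940200817, 'cx': 269.02391183197506, 'cy': 207.94611915391675, 'world_from_camera': array([[ 0.00990066,  0.98343786, -0.18097503,  0.35756939],
       [-0.99994758,  0.0092648 , -0.00435852, -0.10456466],
       [-0.00260963,  0.18100869,  0.98347803,  1.10994363],
       [ 0.        ,  0.        ,  0.        ,  1.        ]])}
{'time_s': 0.1, 'joints': array([-1.28260864,  0.33279791, -0.06471137,  1.46084668,  0.0215897 ,
        1.34987474, -0.08852207]), 'joint_vel': array([ 0.00047457, -0.00075842, -0.00048237, -0.00153918, -0.00255164,
        0.00101757,  0.00084857]), 'effort': array([ 1.53649202e-03, -6.24544001e+01,  2.46942864e-02, -3.90713239e+01,
       -6.13913289e-02,  3.67101480e-02,  4.56833436e-05]), 'position': array([0.19102656, 0.59476263, 0.23884531]), 'orientation': array([ 8.08023215e-01,  5.89150324e-01, -4.85359518e-04,  3.79114827e-04]), 'ft_force': array([-0.0117896 , -0.16982966, -0.67661316]), 'ft_torque': array([ 0.00793444, -0.02070787,  0.00024301]), 'gripper_width': 0.08744608293310892}
```

View pics/scene0.png

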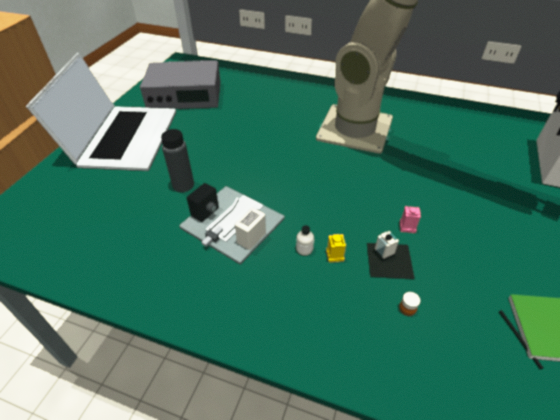

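View pics/top0.png

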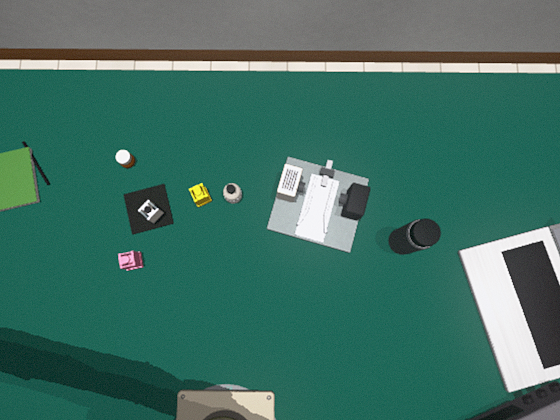

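The scene view shows the cell at about (387,245), on the pad, and the instrument at (232,222). In the top view the cell is at (150,211), the plate at (318,203), the stop at (329,166) and the track mouth at (312,237). Next I'll enlarge both.

```bash
cat > h.py <<'E'
from plant import bot, snapshot
import cv2,numpy as np
from scipy.spatial.transform import Rotation as R
def f(s): return 210/np.tan(np.radians(s["fov_y"]/2))
def ray(s,u,v,z):
    T=s["world_from_camera"]; d=T[:3,:3]@np.array([(u-s["cx"])/f(s),-(v-s["cy"])/f(s),-1]); o=T[:3,3]
    return o+d*(z-o[2])/d[2]
def proj(s,p):
    T=s["world_from_camera"]; c=T[:3,:3].T@(np.array(p)-T[:3,3]); return s["cx"]-f(s)*c[0]/c[2], s["cy"]+f(s)*c[1]/c[2]
def crop(s,u,v,w,h,k): return cv2.resize(s["color"][v:v+h,u:u+w],None,fx=k,fy=k,interpolation=cv2.INTER_CUBIC)
E
python3 - <<'E'
from h import *
s=snapshot("top"); c=snapshot("scene")
a=crop(s,110,170,80,74,5); b=crop(s,260,150,120,111,5)
m=np.zeros((600,800,3),np.uint8)
m[:370,:400]=a; 
m[:300,400:]=crop(c,360,225,80,60,5); m[300:,400:]=crop(c,180,185,110,83,4)[:300,:400] if 0 else cv2.resize(c["color"][183:263,178:288],(400,300),interpolation=cv2.INTER_CUBIC)
cv2.imwrite("pics/c1.png",m); cv2.imwrite("pics/c2.png",b)
# plate mask (grey, low saturation) top
hsv=cv2.cvtColor(s["color"],cv2.COLOR_BGR2HSV)
reg=np.zeros(hsv.shape[:2],np.uint8); reg[145:265,255:380]=1
g=((hsv[...,1]<110)|(hsv[...,2]<60)).astype(np.uint8)*reg
cs=max(cv2.findContours(g,0,2)[0],key=cv2.contourArea)
print("plate",cv2.minAreaRect(cs))
reg[:]=0; reg[170:250,110:185]=1
k=((hsv[...,2]<45)&(hsv[...,1]<120)).astype(np.uint8)*reg
k=cv2.morphologyEx(k,cv2.MORPH_CLOSE,np.ones((15,15)))
pc=cv2.minAreaRect(max(cv2.findContours(k,0,2)[0],key=cv2.contourArea)); print("pad",pc, ray(s,*pc[0],.005))
w=((hsv[...,2]>110)&(hsv[...,1]<60)).astype(np.uint8)*reg
for q in cv2.findContours(w,0,2)[0]: print("w",cv2.contourArea(q),cv2.minAreaRect(q),ray(s,*cv2.minAreaRect(q)[0],.06))
E
```

```text
plate ((320.132080078125, 200.5377197265625), (90.657958984375, 84.47673034667969), 15.945395469665527)
pad ((148.1179962158203, 208.98876953125), (40.52577209472656, 42.134735107421875), 76.4295654296875) [0.55521219 0.21278366 0.005     ]
w 8.0 ((156.50001525878906, 216.0), (2.1213202476501465, 13.43503189086914), 45.0) [0.52812911 0.17539771 0.06      ]
w 214.5 ((147.91712951660156, 209.42544555664062), (15.757835388183594, 15.609176635742188), 41.987213134765625) [0.5442804  0.19741513 0.06      ]
```

View pics/c1.png

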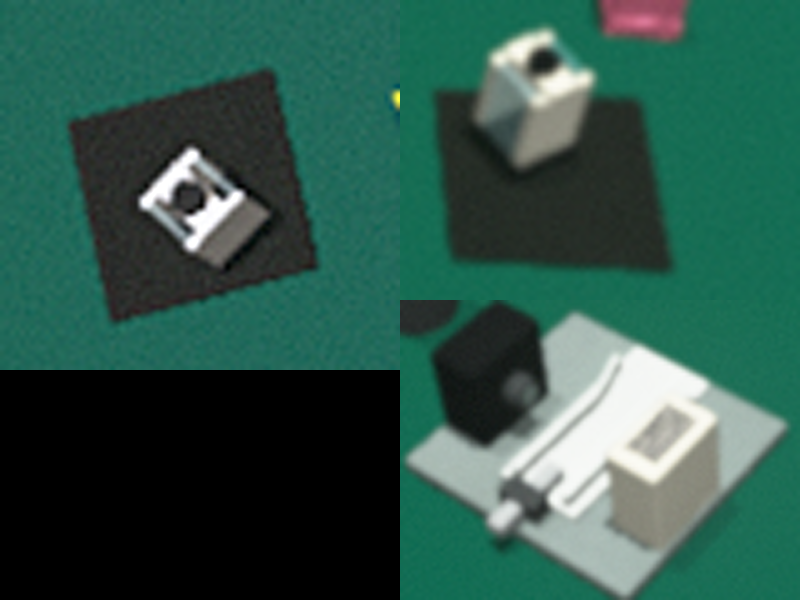

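View pics/c2.png

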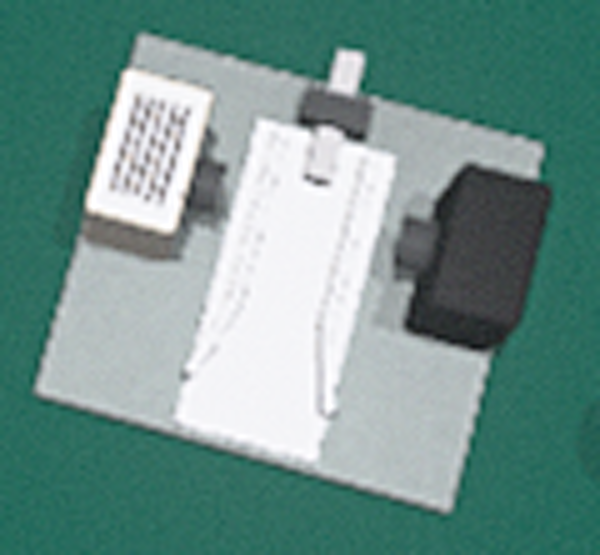

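The crops settle the orientation. In the top view the cell's white top has corners at about (148,200), (158,210), (149,220) and (138,211). The frosted sides face image upper-left and lower-right. The plate corners are at about (288,157), (369,179), (350,252) and (267,229), and the track mouth opens towards the robot.

```bash
python3 - <<'E'
from h import *
s=snapshot("top"); c=snapshot("scene")
def show(n,P):
    P=np.array(P); print(n,P.mean(0).round(4)); 
    for i in range(len(P)): d=P[(i+1)%4]-P[i]; print("   ",P[i].round(3),"len",np.linalg.norm(d).round(4),"ang",np.degrees(np.arctan2(d[1],d[0])).round(1))
show("plate top",[ray(s,260+u/5,150+v/5,.012) for u,v in [(138,33),(545,143),(450,508),(37,392)]])
show("plate scene",[ray(c,178+(u-400)/3.636,183+(v-300)/3.75,.012) for u,v in [(408,461),(628,597),(788,427),(575,312)]])
show("cell top",[ray(s,110+u/5,170+v/5,.069) for u,v in [(190,148),(242,200),(196,250),(140,203)]])
show("cell scene",[ray(c,360+(u-400)/5,225+v/5,.069) for u,v in [(550,28),(596,75),(532,122),(487,65)]])
for n,(u,v) in {"jar":(124,158),"yellow":(200,195),"reagent":(232,192),"pink":(131,261)}.items(): print(n,ray(s,u,v,.05).round(3))
st=bot.read_state(); print(R.from_quat(st["orientation"]).as_matrix().round(3))
E
```

```text
plate top [ 0.5732 -0.2267  0.012 ]
    [ 0.697 -0.147  0.012] len 0.2193 ang -105.2
    [ 0.64  -0.359  0.012] len 0.1974 ang 164.2
    [ 0.45  -0.305  0.012] len 0.2164 ang 74.7
    [ 0.507 -0.096  0.012] len 0.1971 ang -15.0
plate scene [ 0.5777 -0.2199  0.012 ]
    [ 0.643 -0.351  0.012] len 0.2169 ang 74.5
    [ 0.702 -0.142  0.012] len 0.1953 ang 164.1
    [ 0.514 -0.088  0.012] len 0.2203 ang -106.2
    [ 0.452 -0.3    0.012] len 0.198 ang -14.9
cell top [0.5412 0.1936 0.069 ]
    [0.567 0.196 0.069] len 0.0371 ang -133.6
    [0.542 0.169 0.069] len 0.0325 ang 139.9
    [0.517 0.19  0.069] len 0.0367 ang 51.4
    [0.54  0.219 0.069] len 0.0357 ang -39.5
cell scene [0.5508 0.1983 0.069 ]
    [0.52  0.198 0.069] len 0.0355 ang 48.3
    [0.544 0.224 0.069] len 0.0476 ang -31.7
    [0.584 0.199 0.069] len 0.0397 ang -136.8
    [0.555 0.172 0.069] len 0.0436 ang 143.9
jar [0.678 0.269 0.05 ]
yellow [0.584 0.073 0.05 ]
reagent [ 0.592 -0.007  0.05 ]
pink [0.419 0.234 0.05 ]
[[ 0.306  0.952 -0.   ]
 [ 0.952 -0.306 -0.   ]
 [-0.     0.    -1.   ]]
```

```bash
python3 -m jog '[[[-0.5,0.86,0,0,0,0],[-0.5,0.86,0,0,0,0],[-0.5,0.86,0,0,0,0],[-0.5,0.86,0,0,0,0],[-0.5,0.86,0,0,0,0],[-0.5,0.86,0,0,0,0],[-0.5,0.86,0,0,0,0],[-0.5,0.86,0,0,0,0],[-0.5,0.86,0,0,0,0],[-0.5,0.86,0,0,0,0],[-0.5,0.86,0,0,0,0]]]' 1
```

```text
time_s: 1.22
position: [0.4882, 0.2647, 0.2371]
orientation: [0.802, 0.597, -0.0, -0.003]
ft_force: [1.1, -0.0, 1.0]
gripper_width: 0.0867
```

```bash
cat >> h.py <<'E'
def plan(x,y,z,yaw):
    """shift (tool axes, 40 mm units) and rz (6 deg units) to bring TCP to x,y,z with tool x at yaw deg (mod 180), pointing down"""
    st=bot.read_state(); M=R.from_quat(st["orientation"]); m=M.as_matrix()
    d=M.inv().apply(np.array([x,y,z])-st["position"])/.04
    cur=np.degrees(np.arctan2(m[1,0],m[0,0])); e=(yaw-cur+90)%180-90
    D=R.from_euler("z",cur+e,degrees=True).as_matrix()@np.diag([1,-1,-1.]); rv=(M.inv()*R.from_matrix(D)).as_rotvec(degrees=True)/6
    print("t",st["time_s"].__round__(2),"pos",st["position"].round(4),"yaw",cur.round(2),"shift",d.round(3),"rot",rv.round(3),"F",st["ft_force"].round(2),"w",round(st["gripper_width"],4),"q",st["joints"].round(2))
E
python3 -c "
from h import *
plan(.546,.196,.18,49)"
```

```text
t 1.22 pos [0.4882 0.2647 0.2371] yaw 73.28 shift [-1.233  1.884  1.415] rot [-0.048 -0.014  4.046] F [ 1.09 -0.02  1.02] w 0.0867 q [-0.77  0.18  0.22  1.66 -0.05  1.31  0.74]
```

```bash
python3 -m jog '[[[-0.5,0.75,0,0,0,0],[-0.5,0.75,0,0,0,0],[-0.2,0.38,0,0,0,0],[0,0,0,0,0,1],[0,0,0,0,0,1],[0,0,0,0,0,1],[0,0,0,0,0,1],[0,0,0,0,0,0],[0,0,0,0,0,0]]]'
python3 - <<'E'
from h import *
plan(.546,.196,.15,49)
s=snapshot("top"); c=snapshot("scene")
m=np.zeros((400,800,3),np.uint8)
m[:,:400]=crop(s,110,170,80,80,5); m[:,400:]=crop(c,345,195,80,80,5); cv2.imwrite("pics/c3.png",m)
E
```

```text
time_s: 1.97
position: [0.5556, 0.1792, 0.2368]
orientation: [0.916, 0.402, -0.0, 0.0]
ft_force: [-0.3, 0.7, 0.8]
gripper_width: 0.0869
t 1.97 pos [0.5556 0.1792 0.2368] yaw 47.37 shift [ 0.148 -0.462  2.17 ] rot [ 0.002  0.007 -0.272] F [-0.26  0.71  0.8 ] w 0.0869 q [-0.68  0.24  0.34  1.6  -0.08  1.32  0.5 ]
```

View pics/c3.png

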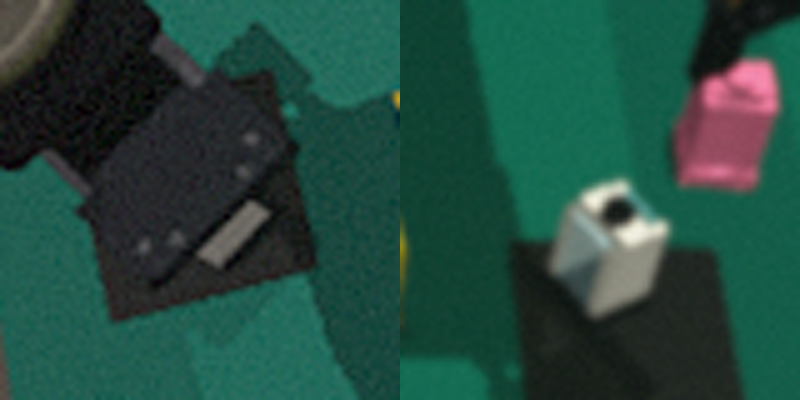

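The gripper now stands over the cell, which the scene view shows undisturbed, with its stopper at about (388,237). I'll triangulate the stopper from the earlier clean views.

```bash
python3 - <<'E'
from h import *
s=snapshot("top"); c=snapshot("scene")
def tri(a,b):
    A=ray(s,*a,0);B=ray(c,*b,0);o1=s["world_from_camera"][:3,3];o2=c["world_from_camera"][:3,3]
    d1=(A-o1)/np.linalg.norm(A-o1);d2=(B-o2)/np.linalg.norm(B-o2)
    t=np.linalg.lstsq(np.c_[d1,-d2],o2-o1,rcond=None)[0];p,q=o1+t[0]*d1,o2+t[1]*d2
    print(((p+q)/2).round(4),"miss",np.linalg.norm(p-q).round(4))
T=lambda u,v:(110+(u+.5)/5-.5,170+(v+.5)/5-.5); C=lambda u,v:(360+(u-400+.5)/5-.5,225+(v+.5)/5-.5)
C3=lambda u,v:(345+(u-400+.5)/5-.5,195+(v+.5)/5-.5)
tri(T(188,197),C(545,62)); tri(T(188,197),C3(619,210))
print(ray(s,*T(188,197),.073),ray(c,*C3(619,210),.073))
E
```

```text
[0.5435 0.1972 0.0696] miss 0.0014
[0.5433 0.1966 0.0708] miss 0.001
[0.54300026 0.19548004 0.073     ] [0.54517479 0.19698962 0.073     ]
```

```bash
python3 -c "
from h import *
plan(.5437,.1965,.045,49)"
```

```text
t 2.17 pos [0.5556 0.1793 0.2369] yaw 47.35 shift [ 0.117 -0.51   4.796] rot [ 0.001  0.006 -0.276] F [-0.76 -0.45  0.33] w 0.0866 q [-0.68  0.24  0.34  1.6  -0.08  1.32  0.5 ]
```

```bash
python3 -m jog '[[[0.12,-0.5,0,0,0,-0.28],[0,0,0.9,0,0,0],[0,0,0.9,0,0,0],[0,0,0.6,0,0,0],[0,0,0,0,0,0]]]'; python3 -c "
from h import *
plan(.5437,.1965,.045,49)"
```

```text
time_s: 2.58
position: [0.5441, 0.2003, 0.1404]
orientation: [0.907, 0.421, 0.003, -0.001]
ft_force: [-0.8, -0.8, -0.4]
gripper_width: 0.087
t 2.58 pos [0.5441 0.2003 0.1404] yaw 49.75 shift [-0.094  0.051  2.384] rot [ 0.014 -0.058  0.125] F [-0.82 -0.78 -0.44] w 0.087 q [-0.69  0.31  0.31  1.73 -0.11  1.12  0.52]
```

```bash
python3 -m jog '[[[-0.08,0.05,0.6,0,0,0],[0,0,0.6,0,0,0],[0,0,0.5,0,0,0],[0,0,0.3,0,0,0],[0,0,0.2,0,0,0],[0,0,0.1,0,0,0],[0,0,0,0,0,0],[0,0,0,0,0,0]]]'; python3 -c "
from h import *
plan(.5437,.1965,.045,49)"
```

```text
time_s: 3.25
position: [0.5466, 0.2019, 0.0528]
orientation: [0.905, 0.425, 0.007, -0.002]
ft_force: [-0.2, 0.7, 0.0]
gripper_width: 0.0871
t 3.25 pos [0.5466 0.2019 0.0528] yaw 50.36 shift [-0.153  0.028  0.194] rot [ 0.027 -0.13   0.226] F [-0.23  0.68  0.  ] w 0.0871 q [-0.67  0.41  0.29  1.8  -0.15  0.94  0.56]
```

```bash
python3 -m jog '[[[-0.15,0.03,0.15,0.03,-0.13,0.2],[0,0,0.03,0,0,0],[0,0,0,0,0,0],[0,0,0,0,0,0]]]'; python3 -c "
from h import *
plan(.5437,.1965,.045,49)"
python3 -m jog '[[[0,0,0,0,0,0],[0,0,0,0,0,0],[0,0,0,0,0,0],[0,0,0,0,0,0],[0,0,0,0,0,0],[0,0,0,0,0,0],[0,0,0,0,0,0],[0,0,0,0,0,0],[0,0,0,0,0,0],[0,0,0,0,0,0]]]' 0.3 10; python3 -c "
from h import *
plan(.5437,.1965,.045,49)"
```

```text
time_s: 3.58
position: [0.5453, 0.1966, 0.048]
orientation: [0.91, 0.415, 0.001, -0.0]
ft_force: [0.2, 0.3, 0.7]
gripper_width: 0.0876
t 3.58 pos [0.5453 0.1966 0.048 ] yaw 49.02 shift [-0.027 -0.029  0.074] rot [ 0.009 -0.026  0.003] F [0.21 0.3  0.68] w 0.0876 q [-0.67  0.42  0.3   1.8  -0.15  0.94  0.55]
time_s: 4.42
position: [0.5457, 0.1967, 0.0487]
orientation: [0.91, 0.415, 0.002, -0.0]
ft_force: [0.2, -0.0, -0.4]
gripper_width: 0.0357
t 4.42 pos [0.5457 0.1967 0.0487] yaw 49.02 shift [-0.037 -0.033  0.093] rot [ 0.012 -0.036  0.004] F [ 0.16 -0.02 -0.43] w 0.0357 q [-0.67  0.42  0.3   1.8  -0.15  0.94  0.55]
```

```bash
python3 -m jog '[[[0,0,-0.3,0,0,0],[0,0,-0.5,0,0,0],[0,0,-0.8,0,0,0],[0,0,-0.9,0,0,0],[0,0,-0.9,0,0,0],[0,0,-0.5,0,0,0],[0,0,0,0,0,0.5],[0,0,0,0,0,0.9],[0,0,0,0,0,0.9],[0,0,0,0,0,0.9],[0,0,0,0,0,0.9]]]'
python3 -m jog '[[[0,0,0,0,0,0.9],[0,0,0,0,0,0.9],[0,0,0,0,0,0.9],[0,0,0,0,0,0.9],[0,0,0,0,0,0.9],[0,0,0,0,0,0.9],[0,0,0,0,0,0.5],[0,0,0,0,0,0],[0,0,0,0,0,0]]]'
python3 -c "
from h import *
plan(.528,-.209,.2,-15.3)"
```

```text
time_s: 5.33
position: [0.5436, 0.1946, 0.2208]
orientation: [0.979, 0.203, 0.002, -0.001]
ft_force: [0.5, -0.4, -1.1]
gripper_width: 0.0363
time_s: 6.08
position: [0.5422, 0.1932, 0.2279]
orientation: [0.992, -0.123, 0.003, -0.003]
ft_force: [-0.3, -0.1, -0.9]
gripper_width: 0.036
t 6.08 pos [0.5422 0.1932 0.2279] yaw -14.09 shift [2.102 9.843 0.649] rot [-0.057 -0.041  0.201] F [-0.33 -0.13 -0.85] w 0.036 q [-0.81  0.23  0.46  1.64 -0.11  1.29 -0.58]
```

```bash
python3 -m jog '[[[0.1,0.4,0,0,0,0],[0.19,0.8,0,0,0,0],[0.19,0.9,0,0,0,0],[0.19,0.9,0,0,0,0],[0.19,0.9,0,0,0,0],[0.19,0.9,0,0,0,0],[0.19,0.9,0,0,0,0],[0.19,0.9,0,0,0,0],[0.19,0.9,0,0,0,0],[0.19,0.8,0,0,0,0],[0.1,0.5,0,0,0,0],[0,0,0,0,0,0]]]'
python3 - <<'E'
from h import *
plan(.528,-.209,.14,-15.3)
s=snapshot("top"); c=snapshot("scene")
m=np.zeros((400,800,3),np.uint8)
m[:,:400]=crop(s,260,150,100,100,4); m[:,400:]=crop(c,190,165,100,100,4); cv2.imwrite("pics/c4.png",m)
E
```

```text
time_s: 7.08
position: [0.5331, -0.1806, 0.23]
orientation: [0.994, -0.105, 0.004, -0.004]
ft_force: [-0.5, 0.1, -1.3]
gripper_width: 0.0359
t 7.08 pos [ 0.5331 -0.1806  0.23  ] yaw -12.04 shift [0.007 0.741 2.243] rot [-0.091 -0.071  0.544] F [-0.48  0.09 -1.28] w 0.0359 q [-0.36  0.22  0.71  1.68 -0.16  1.29  0.17]
```

View pics/c4.png

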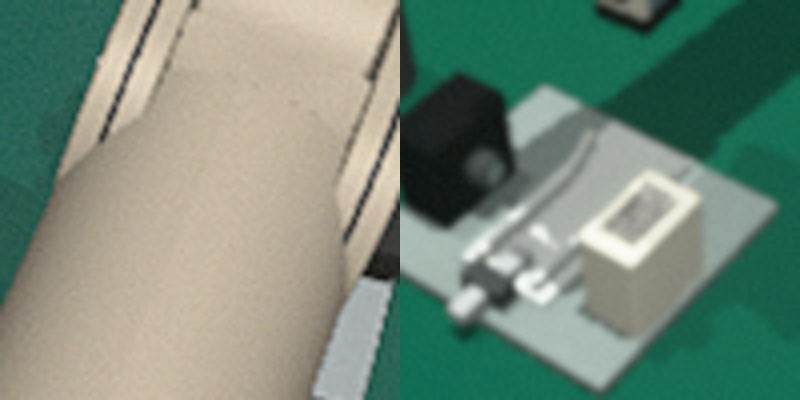

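The arm hides the top view here. The scene view shows the instrument clear, with the cell hanging above at the top right. I'll fit the track's middle line from the first pictures.

```bash
python3 - <<'E'
from h import *
s=snapshot("top"); c=snapshot("scene")
im=cv2.imread("pics/top0.png"); hsv=cv2.cvtColor(im,cv2.COLOR_BGR2HSV)
th=np.radians(-15.2); ux=np.array([np.cos(th),np.sin(th)]); uy=np.array([-ux[1],ux[0]])
w=((im.min(2)>225)).astype(np.uint8); r=np.zeros_like(w); r[172:243,295:341]=1; w*=r
q=max(cv2.findContours(w,0,2)[0],key=cv2.contourArea); b=cv2.boxPoints(cv2.minAreaRect(q)); print("bed rect",cv2.minAreaRect(q))
P=np.array([ray(s,*p,.016)[:2] for p in b]); print("bed corners",P.round(4).tolist()); print("bed mid",P.mean(0).round(4),"lat",(P.mean(0)@uy).round(4))
# plate edges by line fits on the green/non-green border in both views
def plate(s,n,box,name):
    h=cv2.cvtColor(cv2.imread(n),cv2.COLOR_BGR2HSV); g=(h[...,1]<90).astype(np.uint8); r=np.zeros_like(g); u,v,U,V=box; r[v:V,u:U]=1
    q=max(cv2.findContours(g*r,0,1)[0],key=cv2.contourArea)[:,0]
    W=np.array([ray(s,*p,.012)[:2] for p in q]); a=W@ux; l=W@uy
    np.set_printoptions(precision=4,suppress=True)
    print(name,"lat range",np.percentile(l,[1,5,95,99]),"long",np.percentile(a,[1,5,95,99]))
plate(s,"pics/top0.png",(255,145,380,265),"top"); plate(c,"pics/scene0.png",(175,180,290,262),"scene")
for n,p in {"centre":(.576,-.2225),"top":(.5741,-.2258),"scene":(.5785,-.2190)}.items(): print(n,"long,lat",(np.array(p)@ux).round(4),(np.array(p)@uy).round(4))
# scene picks, plate corners half-pixel corrected
C=[ray(c,178+(u-399.5)/3.636-.5,183+(v-299.5)/3.75-.5,.012)[:2] for u,v in [(408,461),(628,597),(788,427),(575,312)]]
T=[ray(s,260+(u+.5)/5-.5,150+(v+.5)/5-.5,.012)[:2] for u,v in [(545,143),(138,33),(37,392),(450,508)]]
for A in (C,T): print(np.array(A)@ux,np.array(A)@uy)
E
```

```text
bed rect ((317.1981201171875, 207.05661010742188), (30.081960678100586, 64.55945587158203), 15.945395469665527)
bed corners [[0.4925, -0.1632], [0.6551, -0.2094], [0.6337, -0.284], [0.4723, -0.2361]]
bed mid [ 0.5634 -0.2232] lat -0.0676
top lat range [-0.186  -0.1848  0.0442  0.0453] long [0.5112 0.5117 0.7163 0.7323]
scene lat range [-0.2346 -0.2329  0.0489  0.0497] long [0.5125 0.5126 0.7189 0.725 ]
centre long,lat 0.6142 -0.0637
top long,lat 0.6132 -0.0674
scene long,lat 0.6157 -0.0597
[0.7124 0.7137 0.5182 0.5142] [-0.1714  0.0459  0.048  -0.1726]
[0.712  0.712  0.5148 0.5146] [-0.1772  0.0421  0.0414 -0.175 ]
```

```bash
python3 -c "
from h import *
plan(.5215,-.211,.10,-15.2)"
```

```text
t 7.28 pos [ 0.5346 -0.1737  0.2294] yaw -11.66 shift [-0.154  1.018  3.222] rot [-0.116 -0.06   0.591] F [-2.   -0.07 -0.95] w 0.0361 q [-0.36  0.22  0.7   1.68 -0.16  1.29  0.17]
```

```bash
python3 -m jog '[[[-0.1,0.5,0.3,-0.1,-0.06,0.59],[-0.05,0.4,0.5,0,0,0],[0,0.1,0.6,0,0,0],[0,0,0.6,0,0,0],[0,0,0.5,0,0,0],[0,0,0.3,0,0,0],[0,0,0,0,0,0],[0,0,0,0,0,0],[0,0,0,0,0,0]]]'; python3 -c "
from h import *
plan(.5215,-.211,.10,-15.2)"
```

```text
time_s: 8.03
position: [0.5222, -0.1998, 0.112]
orientation: [0.992, -0.125, -0.0, -0.003]
ft_force: [0.1, -0.1, -2.0]
gripper_width: 0.0359
t 8.03 pos [ 0.5222 -0.1998  0.112 ] yaw -14.3 shift [0.053 0.277 0.299] rot [-0.052  0.008  0.149] F [ 0.08 -0.12 -2.01] w 0.0359 q [-0.29  0.35  0.69  1.82 -0.26  1.07  0.25]
```

```bash
python3 -m jog '[[[0.05,0.28,0.2,-0.05,0,0.15],[0,0.02,0.1,0,0,0],[0,0,0,0,0,0],[0,0,0,0,0,0]]]'; python3 - <<'E'
from h import *
plan(.5215,-.211,.10,-15.2)
c=snapshot("scene"); m=crop(c,195,165,100,75,8)
cv2.imwrite("pics/c5.png",m)
E
```

```text
time_s: 8.37
position: [0.5231, -0.2128, 0.1016]
orientation: [0.991, -0.132, 0.002, 0.0]
ft_force: [0.2, -0.6, -0.6]
gripper_width: 0.0357
t 8.37 pos [ 0.5231 -0.2128  0.1016] yaw -15.21 shift [-0.051 -0.032  0.039] rot [-0.004 -0.037 -0.001] F [ 0.22 -0.61 -0.65] w 0.0357 q [-0.27  0.37  0.69  1.82 -0.27  1.04  0.26]
```

View pics/c5.png

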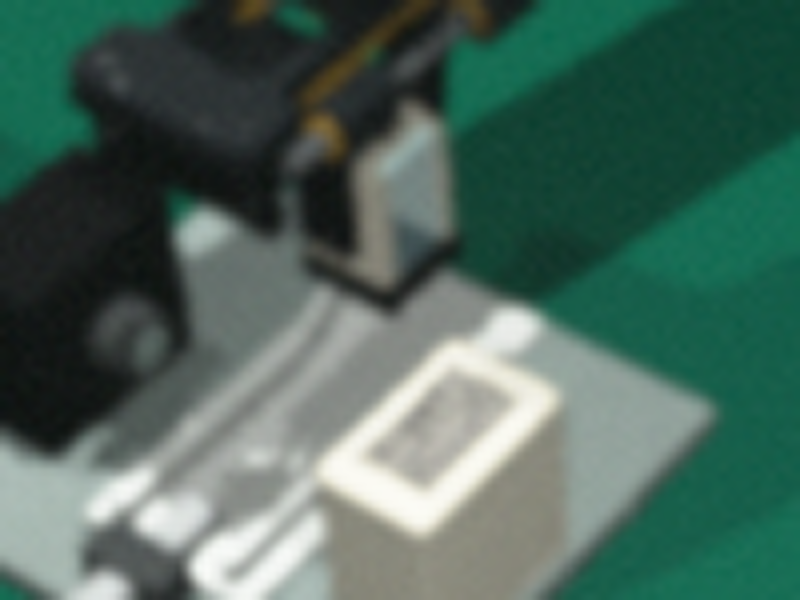

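The scene crop shows the cell gripped upright. Its foot corners are at about (233,198), (244,203) and (252,196). The detector-side rail's dark inner line runs from (217,223) to (231,210).

```bash
python3 - <<'E'
from h import *
c=snapshot("scene"); s=snapshot("top")
th=np.radians(-15.2); ux=np.array([np.cos(th),np.sin(th)]); uy=np.array([-ux[1],ux[0]])
def q(u,v,z,n): p=ray(c,195+(u+.5)/8-.5,165+(v+.5)/8-.5,z)[:2]; print("scene",n,"long %.4f lat %.4f"%(p@ux,p@uy))
def t(u,v,z,n): p=ray(s,260+(u+.5)/5-.5,150+(v+.5)/5-.5,z)[:2]; print("top",n,"long %.4f lat %.4f"%(p@ux,p@uy))
q(305,268,.058,"foot det-front");q(391,308,.058,"foot lamp-front");q(461,252,.058,"foot lamp-back")
q(165,475,.016,"det rail inner foot");q(290,375,.016,"det rail inner");q(325,335,.016,"flare bend?")
q(100,505,.026,"det rail outer top");q(240,578,.016,"lamp rail inner foot");q(310,520,.016,"same")
q(262,455,.027,"bar tip?")
q(175,510,.027,"bar");q(100,585,.02,"rod")
t(318,182,.02,"bar tip"); t(350,55,.022,"rod end"); t(185,375,.026,"lamp flare end");t(330,412,.026,"det flare end")
st=bot.read_state()["position"][:2]; print("tcp",st@ux,st@uy)
E
```

```text
scene foot det-front long 0.5780 lat -0.0868
scene foot lamp-front long 0.5764 lat -0.0495
scene foot lamp-back long 0.5404 lat -0.0467
scene det rail inner foot long 0.6541 lat -0.0916
scene det rail inner long 0.5921 lat -0.0869
scene flare bend? long 0.5694 lat -0.0894
scene det rail outer top long 0.6832 lat -0.0936
scene lamp rail inner foot long 0.6750 lat -0.0396
scene same long 0.6414 lat -0.0369
scene bar tip? long 0.6347 lat -0.0625
scene bar long 0.6710 lat -0.0704
scene rod long 0.7065 lat -0.0736
top bar tip long 0.6578 lat -0.0684
top rod end long 0.7273 lat -0.0674
top lamp flare end long 0.5415 lat -0.0286
top det flare end long 0.5432 lat -0.1035
tcp 0.5605464994009881 -0.06771794240477363
```

```bash
python3 -m jog '[[[-0.02,-0.05,0.3,0,0,0],[0,0,0.3,0,0,0],[0,0,0.2,0,0,0],[0,0,0,0,0,0],[0,0,0,0,0,0]]]'; python3 -c "
from h import *
plan(.5228,-.2107,.06,-15.2)"
```

```text
time_s: 8.93
position: [0.5241, -0.2103, 0.0671]
orientation: [0.991, -0.132, 0.003, 0.0]
ft_force: [-0.7, -1.0, 6.5]
gripper_width: 0.0361
t 8.93 pos [ 0.5241 -0.2103  0.0671] yaw -15.16 shift [-0.029  0.018  0.177] rot [-0.006 -0.062  0.007] F [-0.68 -1.02  6.53] w 0.0361 q [-0.25  0.42  0.67  1.84 -0.31  0.98  0.28]
```

```bash
python3 - <<'E'
from h import *
c=snapshot("scene"); m=crop(c,195,165,100,75,8)
cv2.imwrite("pics/c6.png",m); plan(.5228,-.2107,.06,-15.2)
E
```

```text
t 8.98 pos [ 0.5241 -0.2104  0.0672] yaw -15.17 shift [-0.03   0.017  0.181] rot [-0.007 -0.063  0.005] F [-0.15 -0.85  1.45] w 0.0359 q [-0.25  0.42  0.67  1.84 -0.31  0.98  0.28]
```

View pics/c6.png

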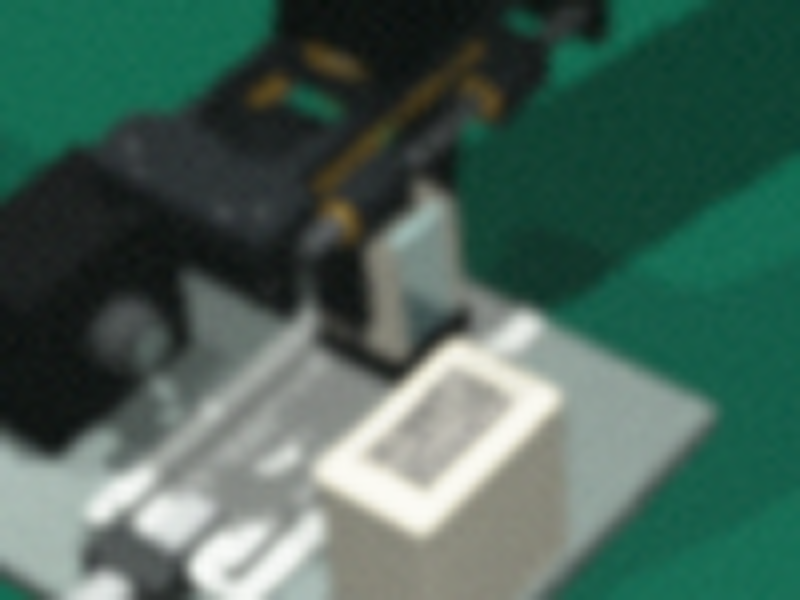

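The cell is still upright, with its foot corners at about (235,207), (245,212) and (253,204). I'll check the underside height from those.

```bash
python3 - <<'E'
from h import *
c=snapshot("scene")
th=np.radians(-15.2); ux=np.array([np.cos(th),np.sin(th)]); uy=np.array([-ux[1],ux[0]])
st=bot.read_state()["position"]; print(st[:2]@ux,st[:2]@uy,st[2])
for z in(.014,.018,.022,.026):
    P=[ray(c,195+(u+.5)/8-.5,165+(v+.5)/8-.5,z)[:2] for u,v in[(318,342),(400,382),(467,320)]]
    print(z,[("%.4f %.4f"%(p@ux-st[:2]@ux,p@uy-st[:2]@uy)) for p in P])
E
python3 -m jog '[[[0,0,0,0,0,0],[0,0,0,0,0,0]]]'
```

```text
0.5609145776465395 -0.06553945702589457 0.06744261787097316
0.014 ['0.0113 -0.0251', '0.0101 0.0118', '-0.0283 0.0124']
0.018 ['0.0141 -0.0223', '0.0130 0.0145', '-0.0253 0.0150']
0.022 ['0.0170 -0.0195', '0.0158 0.0171', '-0.0223 0.0176']
0.026 ['0.0198 -0.0167', '0.0187 0.0197', '-0.0192 0.0203']
time_s: 9.2
position: [0.5241, -0.2104, 0.0677]
orientation: [0.991, -0.132, 0.003, 0.0]
ft_force: [-1.6, -0.6, 0.8]
gripper_width: 0.036
```

The underside is about 24 mm up, so that force was only the deceleration. I'll back off about 10 mm into the wider part of the mouth, then lower gently.

```bash
python3 -m jog '[[[-0.15,0.02,0,0,-0.05,0],[-0.1,0,0,0,0,0],[0,0,0.07,0,0,0],[0,0,0.05,0,0,0],[0,0,0.03,0,0,0],[0,0,0.0,0,0,0],[0,0,0,0,0,0]]]'; python3 -c "
from h import *
plan(.5134,-.2081,.06,-15.2)"
```

```text
time_s: 9.78
position: [0.5122, -0.2069, 0.0603]
orientation: [0.991, -0.132, -0.001, -0.001]
ft_force: [-0.5, 0.2, -0.7]
gripper_width: 0.0357
t 9.78 pos [ 0.5122 -0.2069  0.0603] yaw -15.11 shift [0.037 0.02  0.007] rot [-0.019  0.013  0.014] F [-0.48  0.25 -0.73] w 0.0357 q [-0.25  0.41  0.67  1.87 -0.31  0.96  0.29]
```

```bash
python3 -m jog '[[[0,0,0.03,0,0,0],[0,0,0.03,0,0,0],[0,0,0,0,0,0]]]'; python3 -m jog '[[[0,0,0.03,0,0,0],[0,0,0,0,0,0]]]'
```

```text
time_s: 10.03
position: [0.513, -0.2062, 0.0588]
orientation: [0.991, -0.131, -0.0, -0.002]
ft_force: [0.1, 0.5, -1.3]
gripper_width: 0.0357
time_s: 10.2
position: [0.5133, -0.2063, 0.0583]
orientation: [0.991, -0.131, 0.0, -0.002]
ft_force: [-0.2, -0.1, -2.2]
gripper_width: 0.0355
```

```bash
python3 -m jog '[[[0,0,0.03,0,0,0],[0,0,0,0,0,0]]]'; python3 -m jog '[[[0,0,0.03,0,0,0],[0,0,0,0,0,0]]]';  python3 -m jog '[[[0,0,0.03,0,0,0],[0,0,0,0,0,0]]]'
```

```text
time_s: 10.37
position: [0.5135, -0.2066, 0.0577]
orientation: [0.991, -0.131, 0.0, -0.002]
ft_force: [1.0, -0.0, -1.8]
gripper_width: 0.0359
time_s: 10.53
position: [0.5137, -0.2069, 0.0569]
orientation: [0.991, -0.132, 0.0, -0.002]
ft_force: [-0.8, -0.4, -1.6]
gripper_width: 0.0361
time_s: 10.7
position: [0.5138, -0.2071, 0.0562]
orientation: [0.991, -0.132, 0.001, -0.002]
ft_force: [0.2, -0.2, -1.3]
gripper_width: 0.0359
```

```bash
for i in 1; do python3 -m jog '[[[0,0,0.03,0,0,0],[0,0,0,0,0,0]]]'; python3 -m jog '[[[0,0,0.03,0,0,0],[0,0,0,0,0,0]]]';  python3 -m jog '[[[0,0,0.03,0,0,0],[0,0,0,0,0,0]]]'; done; python3 - <<'E'
from h import *
plan(.5134,-.2081,.06,-15.2)
c=snapshot("scene"); m=crop(c,195,165,100,75,8)
cv2.imwrite("pics/c7.png",m)
E
```

```text
time_s: 10.87
position: [0.5139, -0.2073, 0.0554]
orientation: [0.991, -0.132, 0.001, -0.002]
ft_force: [-0.6, -0.1, -2.5]
gripper_width: 0.036
time_s: 11.03
position: [0.514, -0.2074, 0.0545]
orientation: [0.991, -0.132, 0.001, -0.002]
ft_force: [0.2, 0.6, -1.9]
gripper_width: 0.0359
time_s: 11.2
position: [0.514, -0.2075, 0.0537]
orientation: [0.991, -0.132, 0.001, -0.003]
ft_force: [0.3, -0.2, -1.5]
gripper_width: 0.0358
t 11.2 pos [ 0.514  -0.2075  0.0537] yaw -15.14 shift [-0.012  0.017 -0.159] rot [-0.051 -0.009  0.009] F [ 0.3  -0.17 -1.46] w 0.0358 q [-0.24  0.42  0.66  1.87 -0.32  0.95  0.3 ]
```

View pics/c7.png

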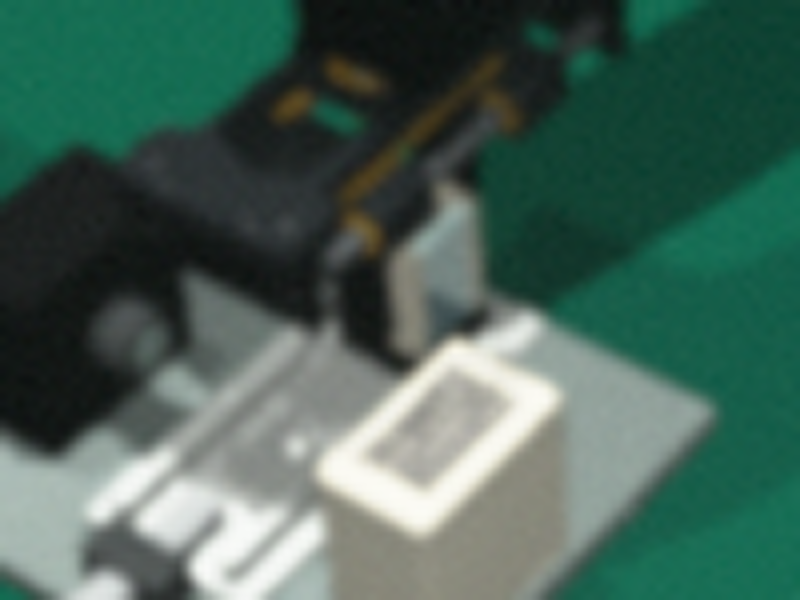

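```bash
python3 - <<'E'
from h import *
c=snapshot("scene")
th=np.radians(-15.2); ux=np.array([np.cos(th),np.sin(th)]); uy=np.array([-ux[1],ux[0]])
C=np.array([ux,uy])
# marks: boundary white/foot at the lamp-front edge, orange pad corner on gripper
for n,tcp,b,o in (("c5",(.5231,-.2128,.1016),(388,287),(322,135)),("c6",(.5241,-.2104,.0672),(397,360),(343,216)),("c7",(.514,-.2075,.0537),(408,354),(367,230))):
    tcp=np.array(tcp)
    for k,p in(("bound",b),("orange",o)):
        A=ray(c,195+(p[0]+.5)/8-.5,165+(p[1]+.5)/8-.5,0);B=ray(c,195+(p[0]+.5)/8-.5,165+(p[1]+.5)/8-.5,.1)
        off=np.array([.017,.017]) if k=="bound" else np.array([.03,.0])
        # z at which ray best matches tcp+off in the plane
        d=(C@(B-A)[:2])/.1; a=C@A[:2]-C@tcp[:2]-off; z=-(a@d)/(d@d); print(n,k,"z %.4f"%z,"rel tcp %.4f"%(z-tcp[2]),"resid",(a+d*z).round(4))
E
python3 -m jog '[[[0,0,0.03,0,0,0],[0,0,0,0,0,0]]]'; python3 -m jog '[[[0,0,0.03,0,0,0],[0,0,0,0,0,0]]]'
```

```text
c5 bound z 0.0680 rel tcp -0.0336 resid [-0.0012  0.0013]
c5 orange z 0.1380 rel tcp 0.0364 resid [-0.0046  0.0048]
c6 bound z 0.0340 rel tcp -0.0332 resid [-0.0004  0.0005]
c6 orange z 0.1029 rel tcp 0.0357 resid [-0.0061  0.0064]
c7 bound z 0.0287 rel tcp -0.0250 resid [ 0.0017 -0.0018]
c7 orange z 0.0884 rel tcp 0.0347 resid [-0.0062  0.0066]
time_s: 11.47
position: [0.5141, -0.2076, 0.0528]
orientation: [0.991, -0.132, 0.001, -0.003]
ft_force: [-0.8, -0.5, -1.1]
gripper_width: 0.0357
time_s: 11.63
position: [0.5141, -0.2077, 0.052]
orientation: [0.991, -0.132, 0.001, -0.003]
ft_force: [0.1, -0.3, -0.6]
gripper_width: 0.0359
```

Both the kinematics and the picture put the foot on the bed: the foot/body edge is at z ≈ 0.029, and the fingers have slid down the cell. I'll release, rise 6 mm and regrip higher.

```bash
python3 -m jog '[[[0,0,0,0,0,0],[0,0,0,0,0,0],[0,0,0,0,0,0],[0,0,0,0,0,0],[0,0,0,0,0,0]]]' 0.7; python3 -m jog '[[[0,0,-0.1,-0.05,0,0],[0,0,-0.06,0,0,0],[0,0,0,0,0,0],[0,0,0,0,0,0]]]'; python3 -c "
from h import *
plan(.5134,-.2081,.058,-15.2)"
```

```text
time_s: 12.05
position: [0.5142, -0.2076, 0.0511]
orientation: [0.991, -0.132, 0.001, -0.002]
ft_force: [-0.4, 0.8, 0.3]
gripper_width: 0.0582
time_s: 12.38
position: [0.5142, -0.2076, 0.0582]
orientation: [0.991, -0.132, 0.0, 0.001]
ft_force: [-0.2, 0.2, 0.2]
gripper_width: 0.0609
t 12.38 pos [ 0.5142 -0.2076  0.0582] yaw -15.13 shift [-0.017  0.018  0.005] rot [ 0.009 -0.009  0.011] F [-0.19  0.2   0.16] w 0.0609 q [-0.25  0.42  0.67  1.87 -0.31  0.96  0.29]
```

```bash
python3 -m jog '[[[0,0,0,0,0,0],[0,0,0,0,0,0],[0,0,0,0,0,0],[0,0,0,0,0,0],[0,0,0,0,0,0],[0,0,0,0,0,0]]]' 0.3 8; python3 -m jog '[[[0.1,0,0,0,0,0],[0.1,0,0,0,0,0],[0.1,0,0,0,0,0],[0.1,0,0,0,0,0],[0.1,0,0,0,0,0],[0,0,0,0,0,0]]]'; python3 -c "
from h import *
th=np.radians(-15.2); ux=np.array([np.cos(th),np.sin(th)]); 
p=.585*ux-.0665*np.array([-ux[1],ux[0]]);plan(p[0],p[1],.058,-15.2)"
```

```text
time_s: 12.88
position: [0.5143, -0.2075, 0.0583]
orientation: [0.991, -0.132, 0.001, 0.0]
ft_force: [0.2, 0.7, 0.8]
gripper_width: 0.0361
time_s: 13.38
position: [0.5327, -0.2145, 0.0583]
orientation: [0.991, -0.132, -0.002, 0.0]
ft_force: [0.3, 1.4, 1.6]
gripper_width: 0.036
t 13.38 pos [ 0.5327 -0.2145  0.0583] yaw -15.22 shift [ 0.368 -0.021  0.006] rot [ 0.015  0.043 -0.003] F [0.34 1.36 1.61] w 0.036 q [-0.23  0.46  0.66  1.81 -0.33  0.98  0.3 ]
```

```bash
python3 -m jog '[[[0.1,0,0,0,0,0],[0.1,0,0,0,0,0],[0.1,0,0,0,0,0],[0.1,0,0,0,0,0],[0,0,0,0,0,0]]]'; python3 - <<'E'
from h import *
th=np.radians(-15.2); ux=np.array([np.cos(th),np.sin(th)]); p=.625*ux-.0665*np.array([-ux[1],ux[0]]);plan(p[0],p[1],.058,-15.2)
c=snapshot("scene"); m=crop(c,195,165,100,75,8)
cv2.imwrite("pics/c8.png",m)
E
```

```text
time_s: 13.8
position: [0.55, -0.2191, 0.0583]
orientation: [0.991, -0.132, -0.002, 0.0]
ft_force: [-0.5, 0.4, 2.4]
gripper_width: 0.0358
t 13.8 pos [ 0.55   -0.2191  0.0583] yaw -15.2 shift [ 0.919 -0.019  0.002] rot [ 0.015  0.043 -0.001] F [-0.48  0.42  2.45] w 0.0358 q [-0.21  0.5   0.65  1.77 -0.35  1.    0.3 ]
```

View pics/c8.png

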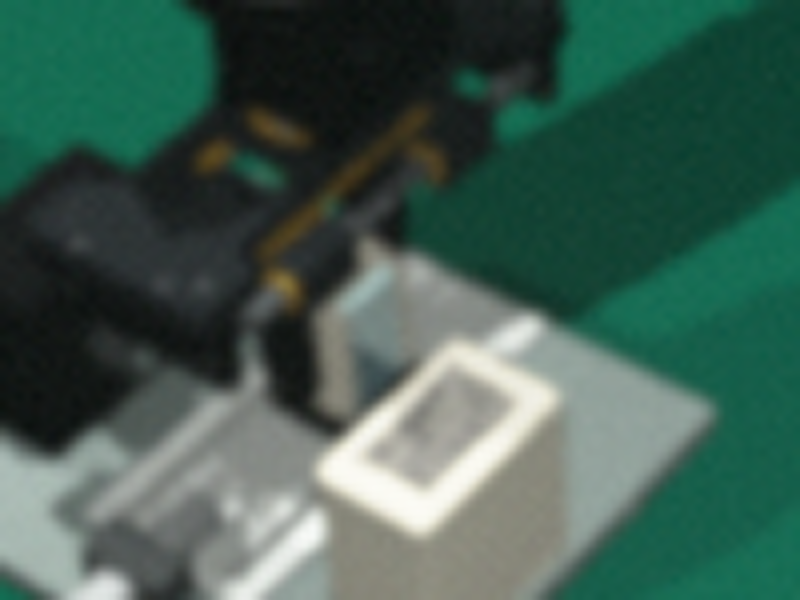

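The scene view shows the cell upright on the bed between the rails, with its foot near (235,215). I'll keep sliding.

```bash
python3 -m jog '[[[0.1,0,0,0,0.04,0],[0.1,0,0,0,0,0],[0.1,0,0,0,0,0],[0.08,0,0,0,0,0],[0.05,0,0,0,0,0],[0,0,0,0,0,0]]]';  python3 -c "
from h import *
th=np.radians(-15.2); ux=np.array([np.cos(th),np.sin(th)]); p=.637*ux-.0665*np.array([-ux[1],ux[0]]);plan(p[0],p[1],.058,-15.2)"
```

```text
time_s: 14.35
position: [0.5677, -0.2241, 0.0582]
orientation: [0.991, -0.132, -0.0, 0.001]
ft_force: [-2.0, -0.1, 3.8]
gripper_width: 0.0357
t 14.35 pos [ 0.5677 -0.2241  0.0582] yaw -15.22 shift [ 0.76  -0.022  0.005] rot [ 0.014  0.006 -0.003] F [-1.95 -0.14  3.79] w 0.0357 q [-0.2   0.53  0.64  1.72 -0.36  1.01  0.31]
```

```bash
python3 -m jog '[[[0.06,0,0,0,0,0],[0.06,0,0,0,0,0],[0.06,0,0,0,0,0],[0.0,0,0,0,0,0]]]'; python3 -m jog '[[[0.05,0,0,0,0,0],[0.05,0,0,0,0,0],[0.0,0,0,0,0,0]]]'; python3 -m jog '[[[0.05,0,0,0,0,0],[0.05,0,0,0,0,0],[0.0,0,0,0,0,0]]]'; python3 -m jog '[[[0.04,0,0,0,0,0],[0.0,0,0,0,0,0]]]'
```

```text
time_s: 14.68
position: [0.5753, -0.2262, 0.0582]
orientation: [0.991, -0.132, -0.0, 0.001]
ft_force: [-1.2, 0.0, 2.6]
gripper_width: 0.0358
time_s: 14.93
position: [0.5795, -0.2274, 0.0583]
orientation: [0.991, -0.133, -0.0, 0.001]
ft_force: [-0.9, 0.4, 3.0]
gripper_width: 0.036
time_s: 15.18
position: [0.5837, -0.2285, 0.0582]
orientation: [0.991, -0.133, -0.0, 0.001]
ft_force: [-1.1, -0.1, 2.4]
gripper_width: 0.0359
time_s: 15.35
position: [0.5855, -0.229, 0.0582]
orientation: [0.991, -0.132, -0.0, 0.001]
ft_force: [-0.9, -0.2, 2.4]
gripper_width: 0.0357
```

```bash
for i in 1 2 3 4; do :; done; python3 -m jog '[[[0.04,0,0,0,0,0],[0.04,0,0,0,0,0],[0.0,0,0,0,0,0]]]'; python3 -m jog '[[[0.04,0,0,0,0,0],[0.04,0,0,0,0,0],[0.0,0,0,0,0,0]]]'; python3 -m jog '[[[0.04,0,0,0,0,0],[0.0,0,0,0,0,0]]]'; python3 -m jog '[[[0.04,0,0,0,0,0],[0.0,0,0,0,0,0]]]'
```

```text
time_s: 15.6
position: [0.5888, -0.2299, 0.0582]
orientation: [0.991, -0.133, -0.0, 0.001]
ft_force: [-0.9, 0.1, 3.4]
gripper_width: 0.0357
time_s: 15.85
position: [0.5922, -0.2309, 0.0583]
orientation: [0.991, -0.133, -0.0, 0.001]
ft_force: [-2.0, -0.3, 2.5]
gripper_width: 0.0361
time_s: 16.02
position: [0.594, -0.2314, 0.0583]
orientation: [0.991, -0.133, -0.0, 0.001]
ft_force: [0.1, 0.1, 1.7]
gripper_width: 0.0356
time_s: 16.18
position: [0.5959, -0.2319, 0.0583]
orientation: [0.991, -0.133, -0.0, 0.001]
ft_force: [-0.3, -0.7, 1.0]
gripper_width: 0.0361
```

```bash
python3 -m jog '[[[0.03,0,0,0,0,0],[0.0,0,0,0,0,0]]]'; python3 -m jog '[[[0.03,0,0,0,0,0],[0.0,0,0,0,0,0]]]'; python3 -m jog '[[[0.03,0,0,0,0,0],[0.0,0,0,0,0,0]]]'
```

```text
time_s: 16.35
position: [0.5971, -0.2323, 0.0582]
orientation: [0.991, -0.133, -0.0, 0.001]
ft_force: [-0.3, -1.0, 2.2]
gripper_width: 0.0357
time_s: 16.52
position: [0.5984, -0.2326, 0.0583]
orientation: [0.991, -0.133, -0.0, 0.001]
ft_force: [-0.6, 0.1, 1.8]
gripper_width: 0.036
time_s: 16.68
position: [0.5985, -0.2327, 0.0583]
orientation: [0.991, -0.133, -0.002, 0.0]
ft_force: [0.5, -0.6, -0.0]
gripper_width: 0.036
```

```bash
python3 -m jog '[[[0.03,0,0,0,0,0],[0.0,0,0,0,0,0]]]'; python3 -m jog '[[[0.03,0,0,0,0,0],[0.0,0,0,0,0,0]]]'
```

```text
time_s: 16.85
position: [0.5986, -0.2327, 0.0582]
orientation: [0.991, -0.133, -0.003, -0.0]
ft_force: [-0.1, -0.6, 0.6]
gripper_width: 0.0355
time_s: 17.02
position: [0.5987, -0.2327, 0.0583]
orientation: [0.991, -0.133, -0.004, -0.001]
ft_force: [-0.2, -0.9, 1.2]
gripper_width: 0.036
```

It is blocked at long ≈ 0.6385. The trailing zero rows reset the target and relax the push, so I'll read the force while still pushing.

```bash
python3 -m jog '[[[0.03,0,0,0,0.04,0]]]'; python3 -c "
from h import *
s=bot.read_state();print(s['ft_torque'],s['effort'])"; python3 -m jog '[[[0.04,0,0,0,0,0]]]';python3 -m jog '[[[0.05,0,0,0,0,0]]]';  python3 -c "
from h import *
s=bot.read_state();print(s['ft_torque'],s['effort']); plan(*s['position'],-15.2)"
```

```text
time_s: 17.1
position: [0.5988, -0.2328, 0.0582]
orientation: [0.991, -0.133, -0.003, -0.001]
ft_force: [-12.2, 4.2, 9.3]
gripper_width: 0.0363
[0.81440812 2.99868996 0.03188899] [-4.24469048e-01 -6.06139469e+01  1.30072019e+01 -3.54529059e+01
 -1.03855636e+00 -4.26339090e+00 -3.50712868e-02]
time_s: 17.18
position: [0.5989, -0.2328, 0.058]
orientation: [0.991, -0.133, -0.005, -0.001]
ft_force: [-11.3, 4.0, 9.6]
gripper_width: 0.0356
time_s: 17.27
position: [0.599, -0.2329, 0.0578]
orientation: [0.991, -0.133, -0.007, -0.002]
ft_force: [-12.7, 4.4, 11.2]
gripper_width: 0.0357
[0.76960781 2.95437415 0.0462294 ] [-7.40850549e-01 -6.17456174e+01  1.30916780e+01 -3.53302574e+01
 -1.10635813e+00 -4.50116828e+00 -1.40542531e-02]
t 17.27 pos [ 0.599  -0.2329  0.0578] yaw -15.32 shift [0. 0. 0.] rot [-0.019  0.137 -0.019] F [-12.75   4.35  11.16] w 0.0357 q [-0.16  0.6   0.62  1.61 -0.39  1.07  0.31]
```

About 12–13 N, enough and near the limit. I'll relax, level the tool and repeat a lighter, longer press.

```bash
python3 -m jog '[[[0,0,0,0,0.07,0],[0,0,0,0,0.07,0]]]'; python3 -c "
from h import *
s=bot.read_state();plan(*s['position'],-15.2)"; python3 -m jog '[[[0.012,0,0,0,0,0]]]';python3 -m jog '[[[0.012,0,0,0,0.03,0]]]'
```

```text
time_s: 17.43
position: [0.5984, -0.2328, 0.0575]
orientation: [0.991, -0.133, -0.0, -0.001]
ft_force: [-3.1, 0.3, 4.0]
gripper_width: 0.0358
t 17.43 pos [ 0.5984 -0.2328  0.0575] yaw -15.32 shift [0. 0. 0.] rot [-0.022  0.012 -0.021] F [-3.1   0.34  3.97] w 0.0358 q [-0.16  0.59  0.62  1.63 -0.39  1.05  0.31]
time_s: 17.52
position: [0.5985, -0.2328, 0.0575]
orientation: [0.991, -0.133, -0.001, -0.001]
ft_force: [-6.2, 1.7, 7.5]
gripper_width: 0.0359
time_s: 17.6
position: [0.5984, -0.2328, 0.0575]
orientation: [0.991, -0.133, 0.0, -0.001]
ft_force: [-6.8, 2.3, 7.3]
gripper_width: 0.036
```

```bash
python3 -m jog '[[[0.01,0,0,0,0.01,0],[0.01,0,0,0,0.01,0],[0.01,0,0,0,0.01,0],[0.01,0,0,0,0.01,0],[0.01,0,0,0,0.01,0]]]';  python3 - <<'E'
from h import *
s=bot.read_state();plan(*s['position'],-15.2)
c=snapshot("scene"); m=crop(c,195,165,100,75,8)
cv2.imwrite("pics/c9.png",m)
E
```

```text
time_s: 18.02
position: [0.5984, -0.2328, 0.0575]
orientation: [0.991, -0.133, 0.001, -0.002]
ft_force: [-5.4, 1.8, 5.3]
gripper_width: 0.0361
t 18.02 pos [ 0.5984 -0.2328  0.0575] yaw -15.34 shift [0. 0. 0.] rot [-0.033 -0.024 -0.023] F [-5.43  1.77  5.32] w 0.0361 q [-0.16  0.59  0.62  1.63 -0.39  1.04  0.31]
```

View pics/c9.png

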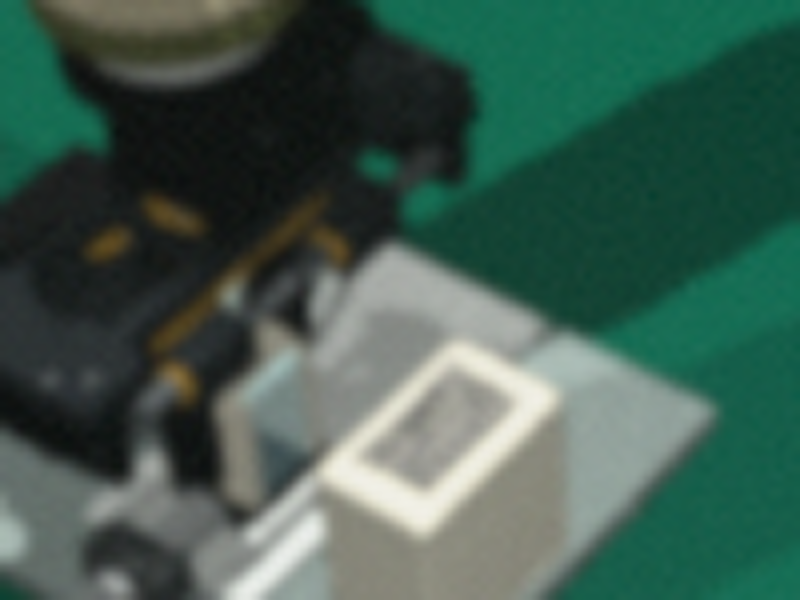

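The cell is upright with its foot at the bar, near (225,228), and the press held at about 5.7 N. I'll relax, open, then go straight up.

```bash
python3 -m jog '[[[0,0,0,0,0,0],[0,0,0,0,0,0],[0,0,0,0,0,0],[0,0,0,0,0,0],[0,0,0,0,0,0],[0,0,0,0,0,0]]]' 0.8; python3 -m jog '[[[0,0,-0.1,0,0,0],[0,0,-0.3,0,0,0],[0,0,-0.5,0,0,0],[0,0,-0.7,0,0,0],[0,0,-0.7,0,0,0],[0,0,-0.7,0,0,0],[0,0,-0.5,0,0,0]]]'; python3 -m jog '[[[-0.5,0,-0.3,0,0,0],[-0.9,0,0,0,0,0],[-0.9,0,0,0,0,0],[-0.9,0,0,0,0,0],[-0.5,-0.5,0,0,0,0],[0,-0.9,0,0,0,0],[0,-0.9,0,0,0,0],[0,-0.9,0,0,0,0],[0,-0.9,0,0,0,0],[0,-0.5,0,0,0,0],[0,0,0,0,0,0]]]'
python3 - <<'E'
from h import *
s=snapshot("top");c=snapshot("scene")
m=np.zeros((600,800,3),np.uint8)
m[:400,:400]=crop(s,275,150,80,80,5); m[:400,400:]=crop(c,195,175,80,80,5); cv2.imwrite("pics/c10.png",m[:400])
E
```

```text
time_s: 18.57
position: [0.6002, -0.2323, 0.057]
orientation: [0.991, -0.133, 0.003, -0.001]
ft_force: [-0.6, 0.4, 0.0]
gripper_width: 0.066
time_s: 19.15
position: [0.5966, -0.2319, 0.2023]
orientation: [0.991, -0.133, -0.0, -0.001]
ft_force: [0.8, -0.9, 1.0]
gripper_width: 0.0698
time_s: 20.07
position: [0.4999, -0.0141, 0.2319]
orientation: [0.99, -0.139, 0.011, -0.004]
ft_force: [-0.3, 0.2, -0.2]
gripper_width: 0.0697
```

View pics/c10.png

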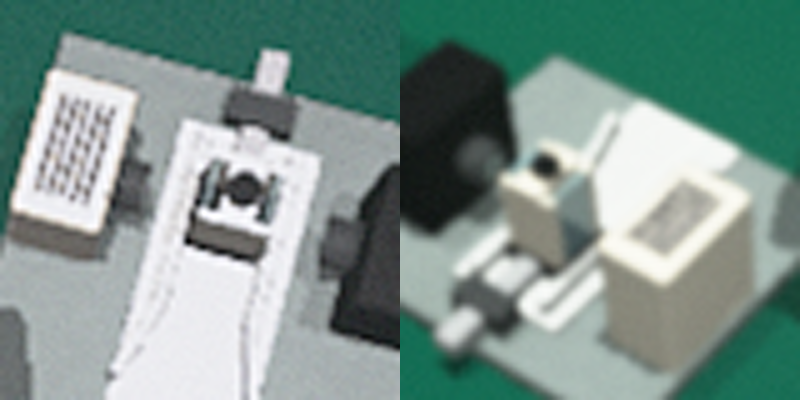

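The cell is standing between the rails at the bar, panes facing lamp and detector. As a last check I'll see whether it stayed where it was pressed (TCP long 0.6385, lateral about -0.068).

```bash
python3 - <<'E'
from h import *
s=snapshot("top");c=snapshot("scene")
th=np.radians(-15.2); C=np.array([[np.cos(th),np.sin(th)],[-np.sin(th),np.cos(th)]])
a=ray(s,275+243.5/5-.5,150+187/5-.5,.084);b=ray(c,195+145/5-.5,175+166/5-.5,.084)
print(C@a[:2],C@b[:2],C@np.array([.5984,-.2328]))
# foot rear-bottom edge seen from above, bar tip seen earlier
e=ray(s,275+222.5/5-.5,150+257/5-.5,.016); print("foot rear edge long",(C@e[:2])[0],"+40 mm = front",(C@e[:2])[0]+.04)
# bar tip from top0 crop (c2): dark face/bed line
t=ray(s,260+318/5-.5,150+184/5-.5,.02); print("bar tip",C@t[:2])
st=bot.read_state(); print(st["time_s"],np.abs(st["joint_vel"]).max())
E
```

```text
[ 0.63886668 -0.06538059] [ 0.63950637 -0.06418487] [ 0.63850351 -0.06776184]
foot rear edge long 0.6179233629387796 +40 mm = front 0.6579233629387796
bar tip [ 0.65694785 -0.06836955]
20.2667 0.01082026834718376
```

```bash
python3 -m jog '[[[0,0,0,0,0,0],[0,0,0,0,0,0]]]'; python3 -c "
from plant import bot
print(bot.sign_off())"
```

```text
time_s: 20.43
position: [0.4986, -0.023, 0.2318]
orientation: [0.989, -0.145, 0.011, -0.004]
ft_force: [-0.1, -0.2, -0.2]
gripper_width: 0.0696
the job is handed in; nothing more can be done
None
```

The cell is standing in the track against the stop bar, released, and I handed the job in at about 20.4 s of the 53 s allowed. I gripped it by its frosted sides, set it down in the track's mouth and slid it along to the bar. I then held a press of about 5–7 N for roughly half a second, let go and moved the arm clear.

**Last checks:**
- **At the bar:** with the arm clear, the two cameras put the stopper at 0.6389 and 0.6395 m along the track, against 0.6385 m for the gripper while pressing. So the cell did not back off. The foot's front edge comes out at 0.658 m and the bar tip at 0.657 m, so the gap is closed to within measuring error.
- **Upright and facing right:** the final picture shows it standing between the rails, with its panes towards the lamp and detector.

**What disagreed or went less well:**
- **Harder press than planned:** the first push against the bar reached about 13 N at the wrist, under the 18 N limit.
- **Slip while lowering:** the fingers slid about 8 mm down the cell, and the force reading did not show it touching the bed. I worked that out from the arm's height and a picture, then let go and regripped higher.
- **Camera mismatch:** the two views differed by up to about 5 mm on the track's middle line, so I relied on the flare and rails to centre the cell.
- **Not checked:** I did not measure the jar, bottle and flask at the end. Nothing in the moves showed contact with them.

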